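# Seat the valves of the plugged chamber for a leak test

### The arm

A 6-joint arm with a two-finger parallel gripper is mounted at the origin on the work surface. World frame = base frame: x ahead of the robot, y to its left, z up, the work surface at z = 0. Lengths are in m, angles in rad, forces in N, time in s.
With the tool pointing down it reaches from about 0.325 to 0.85 m from the base axis. Payload 15.5 kg.
Tool frame: the origin (TCP) lies at the very end of the fingers, on their centre line; the grasp point (between the pads) lies 19 mm behind it; z points along the fingers, y is the direction in which the jaws open and shut (so a half turn about z gives the same grasp; the last joint's range is limited). The gripper opens to 91 mm and grips with 3 to 60 N. Pads are 32 mm wide; open, the fingers measure 118 mm over their backs; the gripper's body (76 mm by 178 mm) begins 60 mm behind the grasp point.
Start: joints at [1.117, 0.494, 1.345, -0, 1.302, -0.096], TCP at [0.219, 0.585, 0.214] pointing down, gripper open.
Joint ranges: [-2.91, 2.91], [-0.82, 2.16], [0.22, 2.67], [-1.22, 4.37], [0.12, 2.79], [-3.08, 3.08]. Speed limits (rad/s): [1.89, 1.89, 2.57, 3.01, 3.01, 3.01].

### API

Orientations are given as a 3x3 rotation matrix whose columns are the frame's x, y, z axes.
In Python, from rig import * gives the robot as it stands. The module is installed in compiled form; this text tells all that it offers.
- The arm moves only by the tool carry_out, never from a script. Its argument "series" is a list of rows, each an object of numbers: "tx", "ty", "tz": the shift along the tool's x, y, z normalised to -1 to 1, where 1 is 5 cm; "ax", "ay", "az": the turn, a rotation vector about the tool's x, y, z normalised to -1 to 1, where 1 is 0.15 rad. A call has 1 to 20 rows; each row shifts and turns the commanded pose from where the row before left it, along the tool's axes as they then stand; what a row does not reach is not made up. A row lasts 1/10 s, in which the tool goes at most 50 mm and 8.59 degrees, less where a joint would pass 70% of its speed; a pose out of reach is approached as far as the arm can. A call with a number of a shift or a turn outside -1 to 1 is refused whole. A call with a gripper value outside its range is refused whole. "jaw" is the closure, from -1 (fully open) to 1 (shut), set as the call begins (left out, the last holds). The fingers move at their own pace and stop on an object; "force" is the grip in N (left out, the last holds). Time passes only in rows, so rows that do not move let the fingers close. It gives the time, the measured TCP pose, the force and the opening at its end, in the units of the state.
- get_obs(): the state, without advancing time (a new reading comes with each control period).
- camera(name): name is "scene" or "top"; returns (picture, depth): 400x640x3 uint8, blue, green, red; 400x640 float32, m along the optical axis (not along the pixel's ray), 0 where there is no reading.
- camera_info(name): a dict with "vfov" (degrees; the focal length in pixels is half the picture's height over the tangent of half this angle, whatever the lens; pixels are square), "cx", "cy" (the principal point, pixels), "extrinsics" (4x4, takes a point from camera to world coordinates). Camera axes: x right, y down, z forward; pixel columns grow to the right and rows downward; lengths in m; the calibration is good to about 2 mm. A picture is of the moment at which its call begins. camera_info takes no time and is no camera call.
- hand_in(): hands the job in, once; it reports no verdict.
The state is a dict: "t": time; "joint_positions": joint angles; "qvel": joint speeds; "effort": joint torques, N m; "eef_pos": TCP position; "orientation": TCP orientation; "contact_force": force on the tool from outside, world axes, zero at the start; "moment": the same for the moment, N m; "grip_width": finger opening in m.
Only numpy, scipy, OpenCV 4.12 (cv2) and the standard library are available. Lean on these libraries where they do the work, as an engineer would, in place of code of your own. Each camera call takes 0.05 s, during which the arm holds its last target.

### The job

The cylinder head lies face up on the bench and the one chamber that has its spark plug fitted is next for the leak test: with the fingertips, gently push both of that chamber's valves straight down until each is fully home on its seat, then take the hand clear. The valves in the other two chambers must stay standing up as they are, because their seats are not lapped yet; do not lift any valve, do not knock the head, and leave the things lying around it alone.

Things in the scene. Friction and masses are not known exactly. Their poses are not given: they have to be found in the camera images.
- head: bare aluminium cylinder head, fixed, on two wooden blocks, flat combustion face up, 138 mm above the bench; 150 mm wide (its x), 352 mm long (its y); origin on the bench under its centre, z up. Three round chambers, 92 mm across, 12 mm deep, lie 104 mm apart along its y, each with a larger intake and a smaller exhaust valve; the two discs are 6 mm apart
- plug: the one spark plug that is fitted, fixed; origin where its nose enters the chamber, at roof level, 33 mm from the chamber's centre to the head's +x (the other chambers have an empty dark hole there). The nose stands 8 mm above the roof; the white insulator, 12 mm thick, sticks about 45 mm out of the head's +x side level with that chamber, sloping down
- chamber1 (a point): centre of the roof (floor as it lies) of the chamber at the head's +y end, 12 mm below the flat face; axes as the head's
- chamber2 (a point): centre of the roof (floor as it lies) of the chamber in the middle, 12 mm below the flat face; axes as the head's
- chamber3 (a point): centre of the roof (floor as it lies) of the chamber at the head's -y end, 12 mm below the flat face; axes as the head's
- valve1_in_face (a point): centre of the flat top of the intake valve of chamber 1: steel disc 40 mm across, 4 mm thick at the rim, 8 mm to -x and 21 mm to +y (head axes) of the chamber's centre; 4 mm above the chamber roof (8 mm below the flat face) when seated
- valve1_in (a joint): how far the intake valve of chamber 1 stands off its seat (m): 0 = fully home, more = further up out of the head; starts 8 to 12 mm up. It slides straight up and down with about 2.5 N of drag, stays where it is left, and stops hard on its seat; keep the push well under 40 N
- valve1_ex_face (a point): centre of the flat top of the exhaust valve of chamber 1: steel disc 34 mm across, 4 mm thick at the rim, 8 mm to -x and 22 mm to -y (head axes) of the chamber's centre; 4 mm above the chamber roof (8 mm below the flat face) when seated
- valve1_ex (a joint): how far the exhaust valve of chamber 1 stands off its seat (m): 0 = fully home, more = further up out of the head; starts 8 to 12 mm up. It slides straight up and down with about 2.5 N of drag, stays where it is left, and stops hard on its seat; keep the push well under 40 N
- valve2_in_face (a point): centre of the flat top of the intake valve of chamber 2: steel disc 40 mm across, 4 mm thick at the rim, 8 mm to -x and 21 mm to +y (head axes) of the chamber's centre; 4 mm above the chamber roof (8 mm below the flat face) when seated
- valve2_in (a joint): how far the intake valve of chamber 2 stands off its seat (m): 0 = fully home, more = further up out of the head; starts 8 to 12 mm up. It slides straight up and down with about 2.5 N of drag, stays where it is left, and stops hard on its seat; keep the push well under 40 N
- valve2_ex_face (a point): centre of the flat top of the exhaust valve of chamber 2: steel disc 34 mm across, 4 mm thick at the rim, 8 mm to -x and 22 mm to -y (head axes) of the chamber's centre; 4 mm above the chamber roof (8 mm below the flat face) when seated
- valve2_ex (a joint): how far the exhaust valve of chamber 2 stands off its seat (m): 0 = fully home, more = further up out of the head; starts 8 to 12 mm up. It slides straight up and down with about 2.5 N of drag, stays where it is left, and stops hard on its seat; keep the push well under 40 N
- valve3_in_face (a point): centre of the flat top of the intake valve of chamber 3: steel disc 40 mm across, 4 mm thick at the rim, 8 mm to -x and 21 mm to +y (head axes) of the chamber's centre; 4 mm above the chamber roof (8 mm below the flat face) when seated
- valve3_in (a joint): how far the intake valve of chamber 3 stands off its seat (m): 0 = fully home, more = further up out of the head; starts 8 to 12 mm up. It slides straight up and down with about 2.5 N of drag, stays where it is left, and stops hard on its seat; keep the push well under 40 N
- valve3_ex_face (a point): centre of the flat top of the exhaust valve of chamber 3: steel disc 34 mm across, 4 mm thick at the rim, 8 mm to -x and 22 mm to -y (head axes) of the chamber's centre; 4 mm above the chamber roof (8 mm below the flat face) when seated
- valve3_ex (a joint): how far the exhaust valve of chamber 3 stands off its seat (m): 0 = fully home, more = further up out of the head; starts 8 to 12 mm up. It slides straight up and down with about 2.5 N of drag, stays where it is left, and stops hard on its seat; keep the push well under 40 N
- bottle: closed white squeeze bottle with black cap, 64 mm thick, 165 mm tall, upright; origin under its base, on the bench beside the head; to be left alone
- socket: deep steel socket, 27 mm thick, 66 mm tall, upright; origin under its base, on the bench beside the head; to be left alone
- spring: steel valve spring, 33 mm thick, 49 mm tall, upright; origin under its base, on the bench beside the head; to be left alone
- retainer_dish: round steel dish with valve spring retainers in it, 120 mm across, 24 mm tall; origin under its base, on the bench beside the head; to be left alone

How it is judged:
By the outcome, as a careful person would: the job done as asked, in the order asked, and still so for the second after the job is handed in, with the robot touching nothing.
It also fails if it takes over 38 s, if anything falls off the work surface, if the arm or the gripper's body presses on something with over 40 N, if the wrist force passes 120 N, or if a joint passes its speed limit or range.

## Working session

There is one attempt and no reset: what is moved stays moved. The work goes in short steps, Python scripts to look and compute and a tool call to move; the robot and the scene stay as the last step left them, time stands still between calls to the robot, and variables do not carry over. Pictures are saved under pics/ and viewed, and the job is handed in when it is done.

Besides the shell and the picture viewer there is one more tool, called after "Call:" as name(argument=value, ...) on one line, values as JSON. carry_out: Moves the arm, as the interface text tells. Its arguments: {"type":"object","properties":{"series":{"type":"array"},"jaw":{"type":"number"},"force":{"type":"number"}},"required":["series"]}

```bash
mkdir -p pics; python3 - <<'E'
from rig import *
import cv2,numpy as np
for n in("scene","top"):
    im,d=camera(n); cv2.imwrite(f"pics/{n}0.png",im); np.save(f"pics/{n}0.npy",d)
    i=camera_info(n); print(n,i)
    print(d[200,320],(d==0).mean())
o=get_obs(); print({k:np.round(v,4).tolist() for k,v in o.items()})
E
```

```text
scene {'vfov': 48.267255160576305, 'cx': 311.07246719573396, 'cy': 193.42251585785905, 'extrinsics': array([[ 0.54211481,  0.6091018 , -0.57888386,  1.22245027],
       [ 0.84012485, -0.4071141 ,  0.35839691, -0.33455697],
       [-0.01737158, -0.68062699, -0.73242414,  0.81856949],
       [ 0.        ,  0.        ,  0.        ,  1.        ]])}
1.0072371 0.00424609375
top {'vfov': 54.14998762181944, 'cx': 321.774143024208, 'cy': 193.82496330625375, 'extrinsics': array([[ 0.01898681, -0.99751002,  0.06792102,  0.55732755],
       [-0.99974173, -0.01979003, -0.01117247,  0.02331689],
       [ 0.01248881, -0.06769135, -0.99762814,  1.11936207],
       [ 0.        ,  0.        ,  0.        ,  1.        ]])}
0.99276656 0.00384375
{'t': 0.1, 'joint_positions': [1.1175, 0.4941, 1.3461, -0.0, 1.3025, -0.0955], 'qvel': [0.0003, -0.0008, -0.0007, 0.0004, 0.0001, -0.0001], 'effort': [0.0011, -88.024, -38.2535, 0.0706, 0.0484, 0.0], 'eef_pos': [0.2187, 0.5851, 0.2134], 'orientation': [[-0.9367, 0.3502, -0.0005], [0.3502, 0.9367, -0.001], [0.0001, -0.0011, -1.0]], 'contact_force': [-0.5656, 0.6387, 0.9164], 'moment': [0.0167, -0.0079, 0.0008], 'grip_width': 0.0912}
```

View pics/scene0.png

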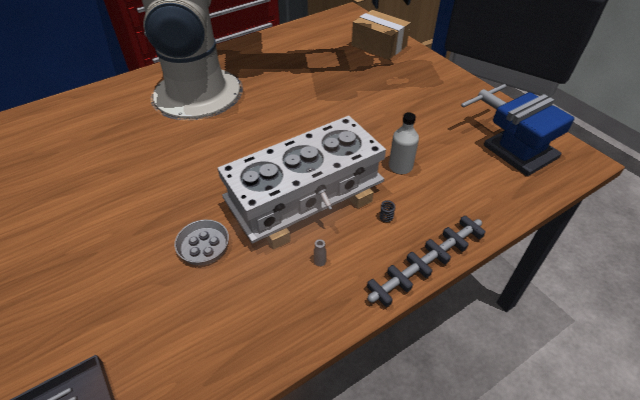

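View pics/top0.png

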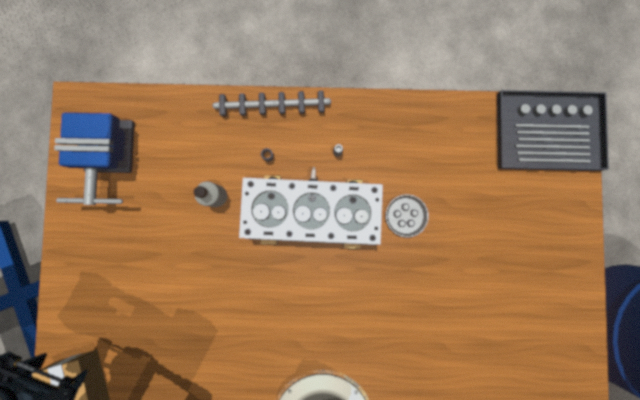

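The scene view shows the white plug insulator at about (324,200), and the top view shows it at (313,172). Both put it level with the middle chamber. Next I'll measure precisely and zoom in.

```bash
cat > h.py <<'E'
import numpy as np,cv2
from rig import camera_info,get_obs,camera
def K(n):
    i=camera_info(n); f=200/np.tan(np.radians(i['vfov']/2)); return f,i['cx'],i['cy'],i['extrinsics']
def ray(n,uv,z):
    f,cx,cy,E=K(n); uv=np.atleast_2d(np.float64(uv))
    r=np.c_[(uv-[cx,cy])/f,np.ones(len(uv))]@E[:3,:3].T
    s=(z-E[2,3])/r[:,2]; return E[:3,3]+r*s[:,None]
def proj(n,p):
    f,cx,cy,E=K(n); q=(np.atleast_2d(p)-E[:3,3])@E[:3,:3]
    return q[:,:2]/q[:,2:]*f+[cx,cy]
def cloud(n,d):
    f,cx,cy,E=K(n); v,u=np.mgrid[:400,:640]
    return np.dstack([(u-cx)/f*d,(v-cy)/f*d,d])@E[:3,:3].T+E[:3,3]
E
python3 - <<'E'
from h import *
for n,c,s in (("top",(225,150,440,265),3.6),("scene",(210,105,420,260),3.8)):
    im=cv2.imread(f"pics/{n}0.png"); x0,y0,x1,y1=c
    cr=cv2.resize(im[y0:y1,x0:x1],None,fx=s,fy=s,interpolation=cv2.INTER_CUBIC)
    d=np.load(f"pics/{n}0.npy"); P=cloud(n,d)
    cv2.imwrite(f"pics/{n}z.png",cr)
    m=(abs(P[...,2]-.138)<.006)&(P[...,0]<.75)&(P[...,0]>.3)&(abs(P[...,1])<.4)&(im.min(2)>(100))
    m=m.astype(np.uint8)
    cs,_=cv2.findContours(m,cv2.RETR_EXTERNAL,cv2.CHAIN_APPROX_NONE); c=max(cs,key=cv2.contourArea)
    Q=ray(n,c[:,0],.138)[:,:2]
    r=cv2.minAreaRect((Q*1000).astype(np.float32)); print(n,r, np.median(P[m>0][:,2]))
    print(cv2.boxPoints(r).round(1).tolist())
E
```

```text
top ((582.672119140625, 39.30931091308594), (352.1125183105469, 150.0277862548828), 88.37258911132812) 0.13872386840945622
[[502.70001220703125, -134.5], [652.7000122070312, -138.8000030517578], [662.7000122070312, 213.1999969482422], [512.7000122070312, 217.39999389648438]]
scene ((583.2208251953125, 41.88301086425781), (352.8626708984375, 150.68251037597656), 88.21744537353516) 0.13824773730888767
[[502.3999938964844, -132.10000610351562], [653.0, -136.8000030517578], [664.0, 215.89999389648438], [513.4000244140625, 220.60000610351562]]
```

View pics/topz.png

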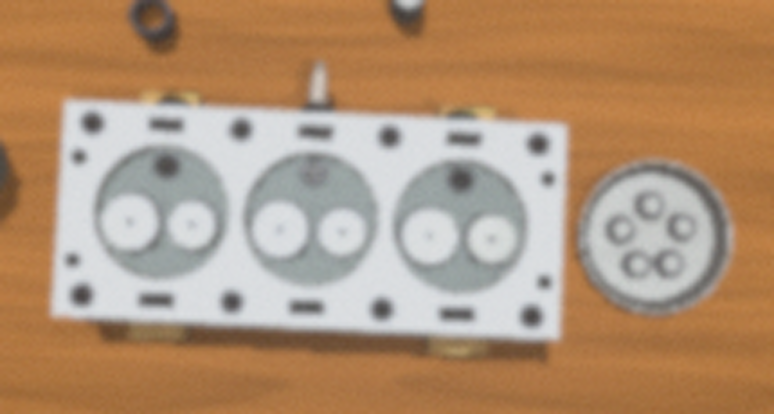

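View pics/scenez.png

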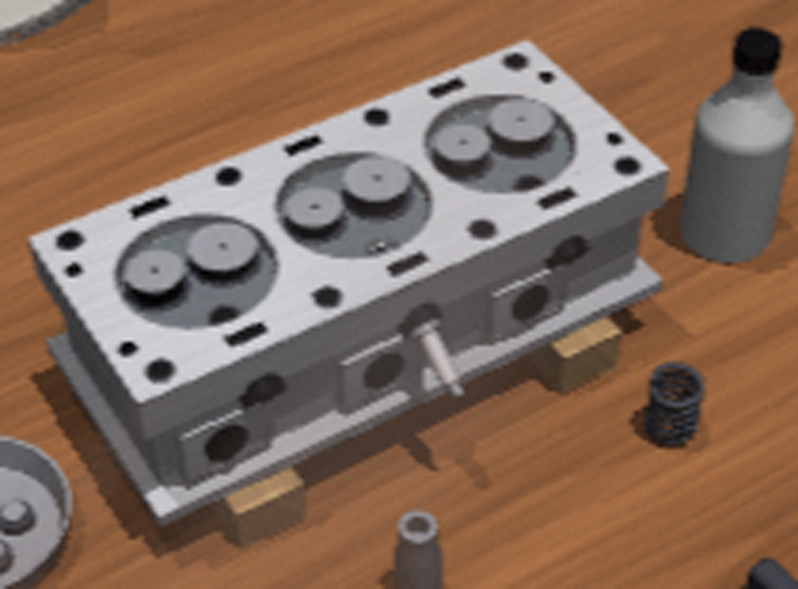

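The zoomed views confirm it. The outer chambers have dark plug holes at about (167,165) and (460,180) in the top crop. The middle chamber has the nose at (313,170) and the insulator beside it, so chamber 2 is the one. The two cameras put the head centre at about (0.583, 0.0406) with a yaw of -1.7°. I'll push the valves one at a time with shut fingers, each slightly toward the chamber centre for clearance. First I'll turn and travel at a safe height.

Call:
carry_out(series=[{"az": -0.732},{"az": -0.732},{"az": -0.732},{"tx": -0.44,"ty": -0.65},{"tx": -0.44,"ty": -0.65},{"tx": -0.44,"ty": -0.65},{"tx": -0.44,"ty": -0.65},{"tx": -0.44,"ty": -0.65},{"tx": -0.44,"ty": -0.65},{"tx": -0.44,"ty": -0.65},{"tx": -0.44,"ty": -0.65},{"tx": -0.44,"ty": -0.65},{"tx": -0.44,"ty": -0.65},{"tx": -0.44,"ty": -0.65},{"tx": -0.44,"ty": -0.65},{"tx": -0.44,"ty": -0.65},{"tx": -0.44,"ty": -0.65},{"tx": -0.44,"ty": -0.65},{"tx": -0.44,"ty": -0.65},{"tx": -0.44,"ty": -0.65}], jaw=1, force=10)

```text
validation failed for argument at $.se...
```

Call:
carry_out(series=[{},{},{}])

```text
validation failed for argument at $.se...
```

```bash
python3 - <<'E'
from h import *
o=get_obs(); R=np.array(o['orientation']); p=np.array(o['eef_pos']); print(o['t'],p,R.round(4).tolist(),o['contact_force'],o['grip_width'])
print(((np.array([.5784,.0207,.165])-p)@R/.05).round(3))
im,d=camera("top"); cv2.imwrite("pics/top1.png",cv2.resize(im[130:285,215:450],None,fx=3.3,fy=3.3))
im,d=camera("scene"); cv2.imwrite("pics/scene1.png",cv2.resize(im[60:260,190:440],None,fx=3,fy=3))
E
```

```text
0.1 [0.21871982 0.58512298 0.21340229] [[-0.9367, 0.3502, -0.0005], [0.3502, 0.9367, -0.001], [0.0001, -0.0011, -1.0]] [-0.56556232  0.63866245  0.91640508] 0.09118235833905096
[-10.691  -8.053   0.976]
```

View pics/scene1.png

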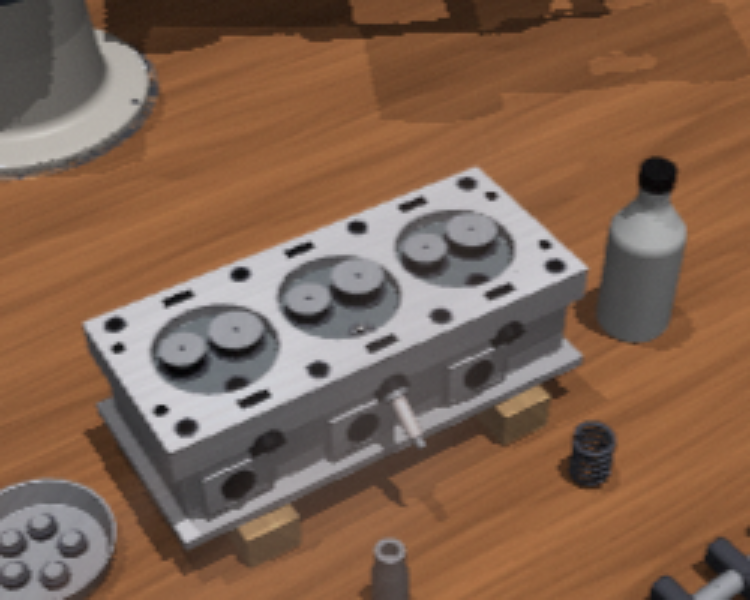

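The moves were refused and the scene hasn't changed. The rows probably need all six fields.

Call:
carry_out(series=[{"tx": 0,"ty": 0,"tz": 0,"ax": 0,"ay": 0,"az": -0.732},{"tx": 0,"ty": 0,"tz": 0,"ax": 0,"ay": 0,"az": -0.732},{"tx": 0,"ty": 0,"tz": 0,"ax": 0,"ay": 0,"az": -0.732},{"tx": -0.44,"ty": -0.65,"tz": 0,"ax": 0,"ay": 0,"az": 0},{"tx": -0.44,"ty": -0.65,"tz": 0,"ax": 0,"ay": 0,"az": 0},{"tx": -0.44,"ty": -0.65,"tz": 0,"ax": 0,"ay": 0,"az": 0},{"tx": -0.44,"ty": -0.65,"tz": 0,"ax": 0,"ay": 0,"az": 0},{"tx": -0.44,"ty": -0.65,"tz": 0,"ax": 0,"ay": 0,"az": 0},{"tx": -0.44,"ty": -0.65,"tz": 0,"ax": 0,"ay": 0,"az": 0},{"tx": -0.44,"ty": -0.65,"tz": 0,"ax": 0,"ay": 0,"az": 0},{"tx": -0.44,"ty": -0.65,"tz": 0,"ax": 0,"ay": 0,"az": 0}], jaw=1, force=10)

```text
t: 1.3
eef_pos: [0.388, 0.3191, 0.2139]
orientation: [[-1.0, 0.028, 0.0], [0.028, 1.0, 0.0], [-0.0, 0.0, -1.0]]
contact_force: [0.5, 0.3, -0.3]
grip_width: 0.0061
```

Call:
carry_out(series=[{"tx": -0.44,"ty": -0.65,"tz": 0,"ax": 0,"ay": 0,"az": 0},{"tx": -0.44,"ty": -0.65,"tz": 0,"ax": 0,"ay": 0,"az": 0},{"tx": -0.44,"ty": -0.65,"tz": 0,"ax": 0,"ay": 0,"az": 0},{"tx": -0.44,"ty": -0.65,"tz": 0,"ax": 0,"ay": 0,"az": 0},{"tx": -0.44,"ty": -0.65,"tz": 0,"ax": 0,"ay": 0,"az": 0},{"tx": -0.44,"ty": -0.65,"tz": 0,"ax": 0,"ay": 0,"az": 0},{"tx": -0.44,"ty": -0.65,"tz": 0,"ax": 0,"ay": 0,"az": 0},{"tx": -0.44,"ty": -0.65,"tz": 0,"ax": 0,"ay": 0,"az": 0},{"tx": -0.44,"ty": -0.65,"tz": 0,"ax": 0,"ay": 0,"az": 0},{"tx": 0,"ty": 0,"tz": 0,"ax": 0,"ay": 0,"az": 0},{"tx": 0,"ty": 0,"tz": 0,"ax": 0,"ay": 0,"az": 0},{"tx": 0,"ty": 0,"tz": 0,"ax": 0,"ay": 0,"az": 0}])

```text
t: 2.5
eef_pos: [0.5765, 0.0231, 0.2138]
orientation: [[-1.0, 0.028, -0.001], [0.028, 1.0, 0.0], [0.001, 0.0, -1.0]]
contact_force: [0.3, -0.1, 0.2]
grip_width: 0.0002
```

```bash
python3 - <<'E'
from h import *
o=get_obs(); R=np.array(o['orientation']); p=np.array(o['eef_pos']); print(o['t'],p,R.round(4).tolist(),o['contact_force'],o['grip_width'])
print(((np.array([.5784,.0207,.165])-p)@R/.05).round(3))
im,d=camera("scene"); cv2.imwrite("pics/scene1b.png",cv2.resize(im[60:260,190:440],None,fx=3,fy=3))
E
```

```text
2.5 [0.5764777  0.02310683 0.21377384] [[-0.9996, 0.0281, -0.0007], [0.0281, 0.9996, 0.0002], [0.0007, 0.0002, -1.0]] [ 0.34942914 -0.12020761  0.19991173] 0.00021318494884777032
[-0.04  -0.047  0.975]
```

View pics/scene1b.png

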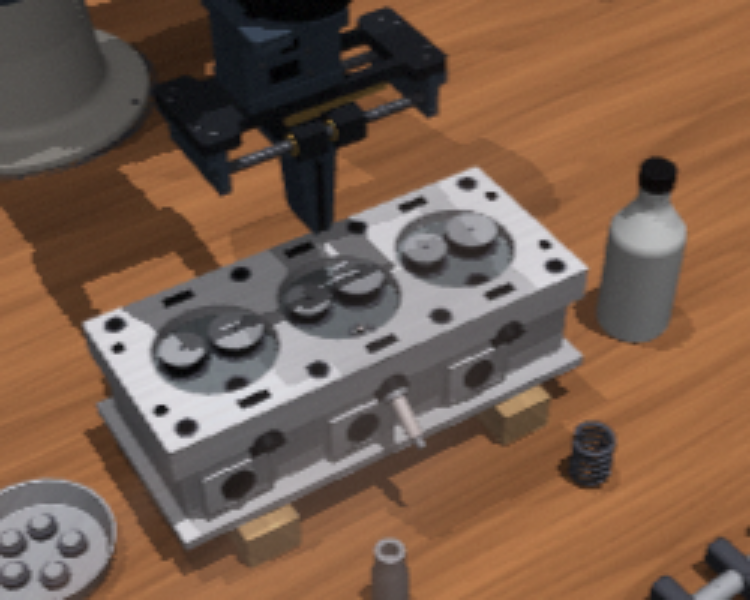

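The shut fingers are over chamber 2, with the tip at (320,228) in the crop and nothing touched. Next: correct xy and go down to just above the exhaust valve.

Call:
carry_out(series=[{"tx": -0.04,"ty": -0.047,"tz": 0.3,"ax": 0,"ay": 0,"az": 0},{"tx": 0,"ty": 0,"tz": 0.3,"ax": 0,"ay": 0,"az": 0},{"tx": 0,"ty": 0,"tz": 0.3,"ax": 0,"ay": 0,"az": 0},{"tx": 0,"ty": 0,"tz": 0.2,"ax": 0,"ay": 0,"az": 0},{"tx": 0,"ty": 0,"tz": 0.2,"ax": 0,"ay": 0,"az": 0},{"tx": 0,"ty": 0,"tz": 0.05,"ax": 0,"ay": 0,"az": 0},{"tx": 0,"ty": 0,"tz": 0,"ax": 0,"ay": 0,"az": 0},{"tx": 0,"ty": 0,"tz": 0,"ax": 0,"ay": 0,"az": 0}])

```text
t: 3.35
eef_pos: [0.5793, 0.0202, 0.1469]
orientation: [[-1.0, 0.028, 0.001], [0.028, 1.0, -0.0], [-0.001, -0.0, -1.0]]
contact_force: [0.5, 0.0, 0.4]
grip_width: 0.0004
```

```bash
python3 - <<'E'
from h import *
o=get_obs();print(o['t'],o['eef_pos'],o['contact_force'])
im,d=camera("scene"); cv2.imwrite("pics/scene2.png",cv2.resize(im[110:210,230:380],None,fx=5,fy=5,interpolation=2))
E
```

```text
3.35 [0.57926935 0.02017191 0.1469152 ] [0.54639066 0.00498515 0.39547981]
```

View pics/scene2.png

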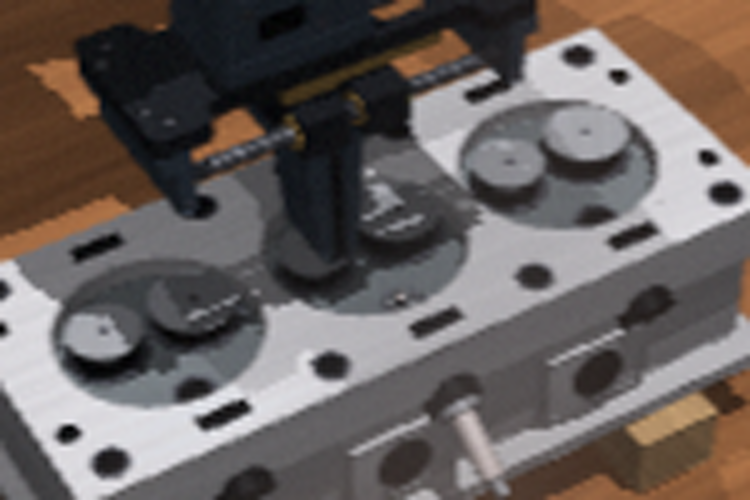

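The shut fingers are over the chamber 2 exhaust disc, with the tip at (335,255), and clear of the intake disc. Now I'll push slowly.

Call:
carry_out(series=[{"tx": 0,"ty": 0,"tz": 0.03,"ax": 0,"ay": 0,"az": 0},{"tx": 0,"ty": 0,"tz": 0.03,"ax": 0,"ay": 0,"az": 0},{"tx": 0,"ty": 0,"tz": 0.03,"ax": 0,"ay": 0,"az": 0},{"tx": 0,"ty": 0,"tz": 0.03,"ax": 0,"ay": 0,"az": 0},{"tx": 0,"ty": 0,"tz": 0.03,"ax": 0,"ay": 0,"az": 0},{"tx": 0,"ty": 0,"tz": 0.03,"ax": 0,"ay": 0,"az": 0},{"tx": 0,"ty": 0,"tz": 0.03,"ax": 0,"ay": 0,"az": 0},{"tx": 0,"ty": 0,"tz": 0.03,"ax": 0,"ay": 0,"az": 0}])

```text
t: 4.2
eef_pos: [0.579, 0.0201, 0.1343]
orientation: [[-1.0, 0.028, -0.0], [0.028, 1.0, -0.0], [0.0, -0.0, -1.0]]
contact_force: [-0.7, -0.6, 2.8]
grip_width: 0.0006
```

Call:
carry_out(series=[{"tx": 0,"ty": 0,"tz": 0.02,"ax": 0,"ay": 0,"az": 0},{"tx": 0,"ty": 0,"tz": 0.02,"ax": 0,"ay": 0,"az": 0}])

```text
t: 4.4
eef_pos: [0.5789, 0.0201, 0.1323]
orientation: [[-1.0, 0.028, -0.0], [0.028, 1.0, -0.0], [0.0, -0.0, -1.0]]
contact_force: [-1.4, -0.0, 1.7]
grip_width: 0.0003
```

Drag of about 2.5 N, as expected. Now in small steps until I feel the seat.

Call:
carry_out(series=[{"tx": 0,"ty": 0,"tz": 0.01,"ax": 0,"ay": 0,"az": 0},{"tx": 0,"ty": 0,"tz": 0.01,"ax": 0,"ay": 0,"az": 0},{"tx": 0,"ty": 0,"tz": 0.01,"ax": 0,"ay": 0,"az": 0}])

```text
t: 4.7
eef_pos: [0.5789, 0.0201, 0.1309]
orientation: [[-1.0, 0.028, -0.0], [0.028, 1.0, -0.0], [0.0, -0.0, -1.0]]
contact_force: [-0.1, -0.2, 1.0]
grip_width: 0.0006
```

Call:
carry_out(series=[{"tx": 0,"ty": 0,"tz": 0.006,"ax": 0,"ay": 0,"az": 0},{"tx": 0,"ty": 0,"tz": 0,"ax": 0,"ay": 0,"az": 0}])

```text
t: 4.9
eef_pos: [0.579, 0.0201, 0.1306]
orientation: [[-1.0, 0.028, -0.0], [0.028, 1.0, -0.0], [0.0, -0.0, -1.0]]
contact_force: [0.2, 0.1, -0.1]
grip_width: 0.0006
```

Call:
carry_out(series=[{"tx": 0,"ty": 0,"tz": 0.01,"ax": 0,"ay": 0,"az": 0},{"tx": 0,"ty": 0,"tz": 0,"ax": 0,"ay": 0,"az": 0}])

```text
t: 5.1
eef_pos: [0.579, 0.0201, 0.1303]
orientation: [[-1.0, 0.028, 0.0], [0.028, 1.0, -0.0], [-0.0, -0.0, -1.0]]
contact_force: [-1.0, 0.0, 3.0]
grip_width: 0.0005
```

Call:
carry_out(series=[{"tx": 0,"ty": 0,"tz": 0.006,"ax": 0,"ay": 0,"az": 0},{"tx": 0,"ty": 0,"tz": 0,"ax": 0,"ay": 0,"az": 0}])

```text
t: 5.3
eef_pos: [0.579, 0.0201, 0.1302]
orientation: [[-1.0, 0.028, 0.0], [0.028, 1.0, -0.0], [-0.0, 0.0, -1.0]]
contact_force: [-3.2, -0.5, 9.8]
grip_width: 0.0006
```

Call:
carry_out(series=[{"tx": 0,"ty": 0,"tz": 0.005,"ax": 0,"ay": 0,"az": 0},{"tx": 0,"ty": 0,"tz": 0,"ax": 0,"ay": 0,"az": 0}])

```text
t: 5.5
eef_pos: [0.579, 0.0201, 0.1302]
orientation: [[-1.0, 0.028, 0.0], [0.028, 1.0, -0.0], [-0.0, -0.0, -1.0]]
contact_force: [-4.5, -0.0, 12.3]
grip_width: 0.0007
```

The force rose with no further travel at z = 0.1302, so the exhaust valve is on its seat. Now lift, go across to the intake, and come down to just above it.

Call:
carry_out(series=[{"tx": 0,"ty": 0,"tz": -0.1,"ax": 0,"ay": 0,"az": 0},{"tx": 0,"ty": 0,"tz": -0.2,"ax": 0,"ay": 0,"az": 0},{"tx": 0,"ty": 0,"tz": -0.2,"ax": 0,"ay": 0,"az": 0},{"tx": 0,"ty": 0,"tz": -0.1,"ax": 0,"ay": 0,"az": 0},{"tx": 0,"ty": 0.25,"tz": 0,"ax": 0,"ay": 0,"az": 0},{"tx": 0.01,"ty": 0.27,"tz": 0,"ax": 0,"ay": 0,"az": 0},{"tx": 0,"ty": 0.25,"tz": 0,"ax": 0,"ay": 0,"az": 0},{"tx": 0,"ty": 0,"tz": 0.1,"ax": 0,"ay": 0,"az": 0},{"tx": 0,"ty": 0,"tz": 0.15,"ax": 0,"ay": 0,"az": 0},{"tx": 0,"ty": 0,"tz": 0,"ax": 0,"ay": 0,"az": 0}])

```text
t: 6.5
eef_pos: [0.5787, 0.0585, 0.1456]
orientation: [[-1.0, 0.028, -0.002], [0.028, 1.0, -0.0], [0.002, -0.0, -1.0]]
contact_force: [1.0, 1.2, -0.1]
grip_width: 0.0006
```

```bash
python3 - <<'E'
from h import *
o=get_obs();print(o['t'],o['eef_pos'],o['contact_force'])
im,d=camera("scene"); cv2.imwrite("pics/scene3.png",cv2.resize(im[110:210,230:380],None,fx=5,fy=5,interpolation=2))
E
```

```text
6.5 [0.57874395 0.0584977  0.1455852 ] [ 1.0352991   1.17819934 -0.13104569]
```

View pics/scene3.png

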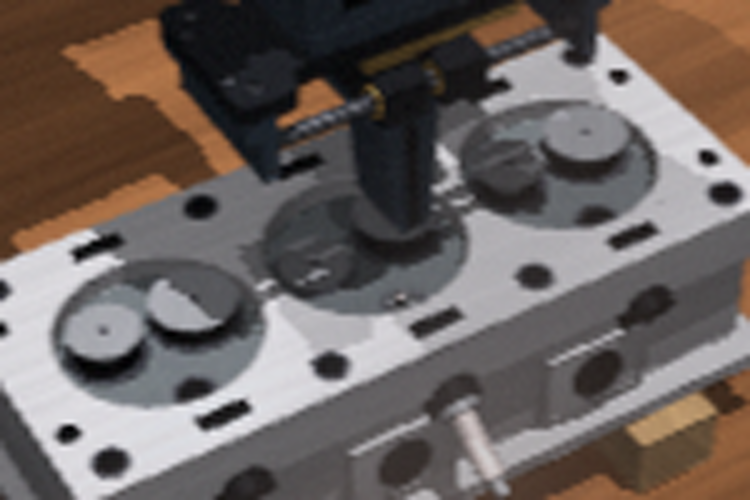

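The exhaust disc is now low in the chamber at about (315,265), and the fingers are over the intake disc with the tip at (410,228). I'll push the intake the same way.

Call:
carry_out(series=[{"tx": 0,"ty": 0,"tz": 0.03,"ax": 0,"ay": 0,"az": 0},{"tx": 0,"ty": 0,"tz": 0.03,"ax": 0,"ay": 0,"az": 0},{"tx": 0,"ty": 0,"tz": 0.03,"ax": 0,"ay": 0,"az": 0},{"tx": 0,"ty": 0,"tz": 0.03,"ax": 0,"ay": 0,"az": 0},{"tx": 0,"ty": 0,"tz": 0.03,"ax": 0,"ay": 0,"az": 0},{"tx": 0,"ty": 0,"tz": 0.03,"ax": 0,"ay": 0,"az": 0},{"tx": 0,"ty": 0,"tz": 0.03,"ax": 0,"ay": 0,"az": 0},{"tx": 0,"ty": 0,"tz": 0.03,"ax": 0,"ay": 0,"az": 0}])

```text
t: 7.35
eef_pos: [0.5796, 0.0586, 0.135]
orientation: [[-1.0, 0.028, 0.0], [0.028, 1.0, -0.0], [-0.0, -0.0, -1.0]]
contact_force: [-0.5, -1.4, 1.9]
grip_width: 0.0002
```

Call:
carry_out(series=[{"tx": 0,"ty": 0,"tz": 0.02,"ax": 0,"ay": 0,"az": 0},{"tx": 0,"ty": 0,"tz": 0.015,"ax": 0,"ay": 0,"az": 0},{"tx": 0,"ty": 0,"tz": 0,"ax": 0,"ay": 0,"az": 0}])

```text
t: 7.65
eef_pos: [0.5795, 0.0587, 0.1332]
orientation: [[-1.0, 0.028, -0.0], [0.028, 1.0, 0.0], [0.0, 0.0, -1.0]]
contact_force: [0.1, -0.1, 0.3]
grip_width: 0.0003
```

Call:
carry_out(series=[{"tx": 0,"ty": 0,"tz": 0.02,"ax": 0,"ay": 0,"az": 0},{"tx": 0,"ty": 0,"tz": 0.015,"ax": 0,"ay": 0,"az": 0},{"tx": 0,"ty": 0,"tz": 0.01,"ax": 0,"ay": 0,"az": 0},{"tx": 0,"ty": 0,"tz": 0,"ax": 0,"ay": 0,"az": 0}])

```text
t: 8.05
eef_pos: [0.5795, 0.0587, 0.1309]
orientation: [[-1.0, 0.028, -0.0], [0.028, 1.0, 0.0], [0.0, 0.0, -1.0]]
contact_force: [-0.4, 0.5, 0.1]
grip_width: 0.0003
```

Call:
carry_out(series=[{"tx": 0,"ty": 0,"tz": 0.01,"ax": 0,"ay": 0,"az": 0},{"tx": 0,"ty": 0,"tz": 0,"ax": 0,"ay": 0,"az": 0}])

```text
t: 8.25
eef_pos: [0.5795, 0.0587, 0.1305]
orientation: [[-1.0, 0.028, -0.0], [0.028, 1.0, 0.0], [0.0, 0.0, -1.0]]
contact_force: [-0.5, 0.6, -0.4]
grip_width: 0.0005
```

Call:
carry_out(series=[{"tx": 0,"ty": 0,"tz": 0.01,"ax": 0,"ay": 0,"az": 0},{"tx": 0,"ty": 0,"tz": 0,"ax": 0,"ay": 0,"az": 0}])

```text
t: 8.45
eef_pos: [0.5796, 0.0586, 0.1303]
orientation: [[-1.0, 0.028, 0.0], [0.028, 1.0, 0.0], [-0.0, 0.0, -1.0]]
contact_force: [-1.8, -0.6, 5.0]
grip_width: 0.0004
```

Call:
carry_out(series=[{"tx": 0,"ty": 0,"tz": 0.005,"ax": 0,"ay": 0,"az": 0},{"tx": 0,"ty": 0,"tz": 0,"ax": 0,"ay": 0,"az": 0}])

```text
t: 8.65
eef_pos: [0.5795, 0.0586, 0.1302]
orientation: [[-1.0, 0.028, 0.0], [0.028, 1.0, 0.0], [-0.0, 0.0, -1.0]]
contact_force: [-3.0, 0.2, 9.4]
grip_width: 0.0003
```

Call:
carry_out(series=[{"tx": 0,"ty": 0,"tz": 0.005,"ax": 0,"ay": 0,"az": 0},{"tx": 0,"ty": 0,"tz": 0,"ax": 0,"ay": 0,"az": 0}])

```text
t: 8.85
eef_pos: [0.5796, 0.0586, 0.1302]
orientation: [[-1.0, 0.028, 0.0], [0.028, 1.0, -0.0], [-0.0, -0.0, -1.0]]
contact_force: [-3.0, 0.5, 11.5]
grip_width: 0.0006
```

The intake stops at the same height, z = 0.1302. Going straight up, then clear along the way I came.

Call:
carry_out(series=[{"tx": 0,"ty": 0,"tz": -0.1,"ax": 0,"ay": 0,"az": 0},{"tx": 0,"ty": 0,"tz": -0.3,"ax": 0,"ay": 0,"az": 0},{"tx": 0,"ty": 0,"tz": -0.5,"ax": 0,"ay": 0,"az": 0},{"tx": 0,"ty": 0,"tz": -0.5,"ax": 0,"ay": 0,"az": 0},{"tx": 0,"ty": 0,"tz": -0.4,"ax": 0,"ay": 0,"az": 0},{"tx": 0.3,"ty": 0.4,"tz": 0,"ax": 0,"ay": 0,"az": 0},{"tx": 0.44,"ty": 0.65,"tz": 0,"ax": 0,"ay": 0,"az": 0},{"tx": 0.44,"ty": 0.65,"tz": 0,"ax": 0,"ay": 0,"az": 0},{"tx": 0.44,"ty": 0.65,"tz": 0,"ax": 0,"ay": 0,"az": 0},{"tx": 0.44,"ty": 0.65,"tz": 0,"ax": 0,"ay": 0,"az": 0},{"tx": 0.44,"ty": 0.65,"tz": 0,"ax": 0,"ay": 0,"az": 0},{"tx": 0.44,"ty": 0.65,"tz": 0,"ax": 0,"ay": 0,"az": 0},{"tx": 0.44,"ty": 0.65,"tz": 0,"ax": 0,"ay": 0,"az": 0},{"tx": 0.44,"ty": 0.65,"tz": 0,"ax": 0,"ay": 0,"az": 0},{"tx": 0.3,"ty": 0.5,"tz": 0,"ax": 0,"ay": 0,"az": 0},{"tx": 0,"ty": 0,"tz": 0,"ax": 0,"ay": 0,"az": 0},{"tx": 0,"ty": 0,"tz": 0,"ax": 0,"ay": 0,"az": 0}])

```text
t: 10.55
eef_pos: [0.382, 0.3696, 0.2196]
orientation: [[-1.0, 0.027, 0.0], [0.027, 1.0, -0.0], [-0.0, -0.0, -1.0]]
contact_force: [0.8, -0.2, -0.4]
grip_width: 0.0006
```

```bash
python3 - <<'E'
from h import *
o=get_obs();print(o['t'],o['eef_pos'],o['contact_force'])
im,d=camera("scene"); cv2.imwrite("pics/scene4.png",cv2.resize(im[60:260,190:440],None,fx=3,fy=3,interpolation=2))
dt={}
it,dt=camera("top")
d0=np.load("pics/top0.npy"); s0=np.load("pics/scene0.npy")
c=np.array([.583,.0407]);X=np.array([.9996,-.0284]);Y=np.array([.0284,.9996])
for nm,n,A in(("top before","top",d0),("top after","top",dt),("scene before","scene",s0),("scene after","scene",d)):
    P=cloud(n,A); q=(P[...,:2]-c); a=q@X; b=q@Y; r=[]
    face=np.median(P[...,2][(abs(a)<73)&(abs(a)>.05)&(abs(a)<.07)&(abs(b)<.16)&(abs(P[...,2]-.138)<.008)])
    for k in(1,0,-1):
        for y in(.021,-.022):
            m=np.hypot(a+.008,b-k*.104-y)<.011
            r.append(round(1000*(np.median(P[...,2][m])-face+.008),1))
    print(nm,r)
E
```

```text
10.55 [0.38202392 0.36962258 0.21959894] [ 0.83985941 -0.15559098 -0.44088942]
top before [np.float64(10.3), np.float64(10.8), np.float64(11.8), np.float64(8.7), np.float64(8.0), np.float64(10.9)]
top after [np.float64(10.4), np.float64(11.2), np.float64(-0.6), np.float64(-0.6), np.float64(8.8), np.float64(11.3)]
scene before [np.float64(9.6), np.float64(10.3), np.float64(10.7), np.float64(8.7), np.float64(8.3), np.float64(10.8)]
scene after [np.float64(9.7), np.float64(10.3), np.float64(-0.0), np.float64(0.2), np.float64(8.3), np.float64(10.8)]
```

View pics/scene4.png

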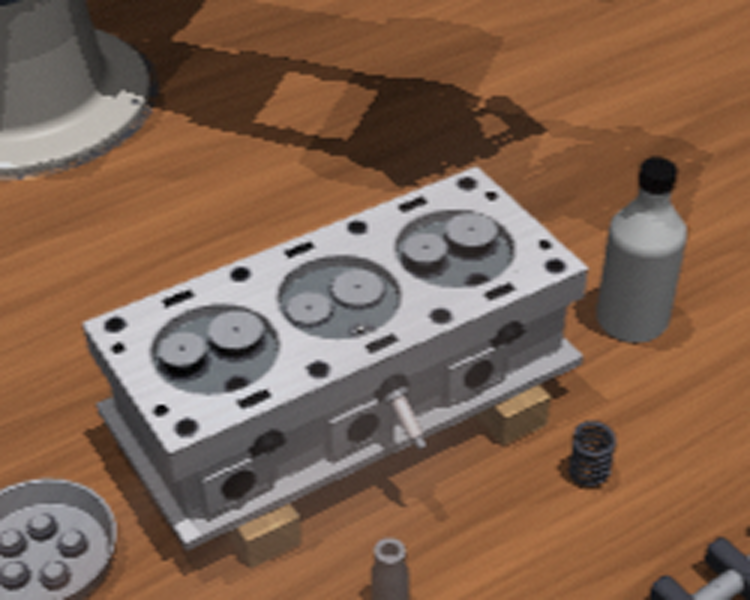

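Both chamber 2 valves, at (310,308) and (357,287), now lie flush in their seats. The other four still stand up, and the bottle, spring, socket and dish haven't moved.

```bash
python3 -c "
from rig import *
print(hand_in())"
```

```text
the job is handed in; nothing more can be done
None
```

Both valves in chamber 2, the middle one with the spark plug fitted, are pushed fully home. The hand is clear, and I handed the job in at about 10.7 s.

- **Pushing:** I used the shut fingertips, exhaust valve first, then intake. Each met about 2–3 N of drag and stopped hard at z = 0.1302 m. I ended each push at about 12 N.
- **Pushed valves:** In the final depth images both stand 0 to 0.2 mm off their seats in the scene camera. The top camera reads -0.6 mm for both, which is within its noise.
- **Other four valves:** The scene camera shows them within 0.1 mm of where they started, standing 8 to 11 mm up. The top camera shows rises of 0.1 to 0.8 mm, also within its noise.
- **Surroundings:** In the final picture the head, bottle, socket, spring and dish look unmoved. The force reading with the hand clear is about zero.
- **Refused call:** My first move call was refused for its format before anything moved. No check failed; the two cameras disagreed by about 2.5 mm on the head's y position, so I used the average.

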